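Set the carton gauge's stop collar

TASK

Set the carton height gauge on the packing desk to the carton that stands against its fence: spin the knurled collar along the threaded rod until the collar's flat top face is level with that carton's top, then let go of it. Leave all the cartons and the tape roll where they stand.

Things in the scene. Friction and masses are not known exactly. Their poses are not given: they have to be found in the camera images.
- gauge: carton height gauge, fixed to the desk, turned up to 0.35 rad about the vertical: dark steel foot 110 x 110 x 12 mm with an upright threaded rod at its middle. Origin on the rod's axis at desk height, z up. A low aluminium fence (25 mm high) runs along its y axis from y = -55 to 190 mm at x = 50 to 62 mm; a steel rule 160 mm high stands at the fence's end (y = 191 to 221 mm)
- gauge_spot (a point): the place for the carton on the desk beside the rod: 135 mm from the rod's axis along the gauge's own +y axis, on a thin dark mat in front of the fence. The carton found here is the one to set the gauge to
- rod_top (a point): top end of the threaded rod (16 mm across), 122 mm above the desk. Right-hand fast thread: one turn of the collar anticlockwise seen from above raises it by 10 mm, a clockwise turn sinks it by as much; the collar can go from 85 to 122 mm (its top face above the desk)
- collar_top (a point): centre of the top face of the knurled steel collar, on the rod's axis; it rises and sinks with the collar but does not turn with it. The collar is 37 mm across and 18 mm high, with a 3 mm washer (30 mm across) under it. It starts with the top face 104 to 110 mm above the desk, turns with a light drag (0.07 N m, about 2 N at 40 mm from the axis) and stays where it is left
- bar_level (a point): point on the rod's axis, 9 mm below the collar's top face, at the height of its two spin bars: one straight round steel bar, 8 mm thick, level through the collar, its two ends 52 mm from the axis. Which way the bar points is random and not reported: see it or feel for it. A finger can push it round the rod, following the rise; or grip the knurled collar again and again
- carton_low: closed cardboard carton, 90 x 90 mm, 90 mm high, loose, about 0.45 kg; origin at the centre of its underside, z up. One of three cartons that differ only in height; any of the three may be the one at the gauge, the other two stand aside
- carton_mid: closed cardboard carton, 90 x 90 mm, 97 mm high, loose, about 0.45 kg; origin at the centre of its underside, z up. One of three cartons that differ only in height; any of the three may be the one at the gauge, the other two stand aside
- carton_tall: closed cardboard carton, 90 x 90 mm, 120 mm high, loose, about 0.45 kg; origin at the centre of its underside, z up. One of three cartons that differ only in height; any of the three may be the one at the gauge, the other two stand aside
- tape_roll: roll of brown parcel tape lying flat, 100 mm across, 48 mm high, loose; origin at the centre of its underside. Not needed

How it is judged:
By the outcome, as a careful person would: the job done as asked, in the order asked, and still so for the second after the job is handed in, with the robot touching nothing.
It also fails if it takes over 61 s, if anything falls off the work surface, if the arm or the gripper's body presses on something with over 40 N, if the wrist force passes 120 N, or if a joint passes its speed limit or range.

ROBOT

A 7-joint arm with a two-finger parallel gripper is mounted at the origin on the work surface. World frame = base frame: x ahead of the robot, y to its left, z up, the work surface at z = 0. Lengths are in m, angles in rad, forces in N, time in s.
With the tool pointing down it reaches from about 0.425 to 0.875 m from the base axis. Payload 4.7 kg.
Tool frame: the origin (TCP) lies on the centre line of the jaws, within the pads' length; the fingertips stand ahead of it and the grasp point (between the pads) lies 2 mm behind it (nose_length is the z of the fingertips in the tool frame, in m); z points along the fingers, y is the line along which they close (so a half turn about z gives the same grasp; the last joint's range is limited). The gripper opens to 87 mm and grips with 3 to 60 N. Pads are 19 mm wide; open, the fingers measure 117 mm over their backs; the gripper's body (75 mm by 190 mm) begins 51 mm behind the grasp point.
Start: joints at [1.317, 0.321, -0.07, 1.45, 0.023, 1.371, -0.057], TCP at [0.172, -0.627, 0.24] pointing down, gripper open.
Joint ranges: [-2.86, 2.86], [-0.3, 2.09], [-1.38, 1.24], [0.06, 2.45], [-1.56, 4.7], [0.09, 2.05], [-2.69, 2.69]. Speed limits (rad/s): [2.57, 2.57, 3.14, 3.14, 3.14, 3.14, 3.14].

INTERFACE

Orientations are given as a rotation vector (axis times angle).
In Python, from bench import * gives the robot as it stands.
- The arm moves only by the tool send_rows, never from a script. Its arguments are lists of equal length, an entry for each row: "xyz": the shift along the tool's x, y, z in mm, a list of three; "dr": the turn, a rotation vector about the tool's x, y, z in rad, a list of three. A call has exactly 10 rows; each row is the pose to reach, as a shift and turn from the pose commanded when the call began, along the tool's axes at that moment; what a row does not reach only later rows make up. A row lasts 1/12 s, in which the tool goes at most 41.7 mm and 7.16 degrees, less where a joint would pass 70% of its speed; a pose out of reach is approached as far as the arm can. A call with a gripper value outside its range is refused whole. "jaw" is the finger opening in mm, from 0 to 87, set as the call begins (left out, the last holds). The fingers move at their own pace and stop on an object; "grip_force" is the grip in N (left out, the last holds). Time passes only in rows, so rows that repeat a pose let the fingers close, or fill a call up. It gives the time, the measured TCP pose, the force, the opening and the grip force at its end, in the units of the state.
- get_state(): the state, without advancing time (a new reading comes with each control period).
- get_image(name): name is "side" or "top" or "wrist"; returns the picture (400x640x3 uint8, red, green, blue); there is no depth.
- calibration(name): a dict with "vfov" (degrees; the focal length in pixels is half the picture's height over the tangent of half this angle, whatever the lens; pixels are square), "cx", "cy" (the principal point, pixels), "rvec" (rotation vector, rad) and "tvec" (3), from world to camera coordinates, as OpenCV has them; the wrist camera has in their place "hand_eye" (4x4, takes a point from camera to tool coordinates, whose origin is the TCP and whose axes are the flange's). Camera axes: x right, y down, z forward; pixel columns grow to the right and rows downward; lengths in m; the calibration is good to about 2 mm. A picture is of the moment at which its call begins: read the wrist's pose just before it. calibration takes no time and is no camera call.
- close_job(): hands the job in; it is judged then, once.
The state is a dict: "time": time; "joint_positions": joint angles; "qd": joint speeds; "joint_torque": joint torques, N m; "position": TCP position; "tool_rot": TCP orientation; "ft_force": force on the tool from outside, world axes, zero at the start; "torque": the same for the moment, N m; "grip_width": opening from 0.0 (shut) to 1.0 (fully open); "grip_force": force on a finger pad.
Only numpy, scipy, OpenCV 4.12 (cv2) and the standard library are available. Lean on these libraries where they do the work, as an engineer would, in place of code of your own. Each camera call takes 0.05 s, during which the arm holds its last target. There are 200 camera calls.

## Working session

There is one attempt and no reset: what is moved stays moved. The work goes in short steps, Python scripts to look and compute and a tool call to move; the robot and the scene stay as the last step left them, time stands still between calls to the robot, and variables do not carry over. Pictures are saved under pics/ and viewed, at most 10 in all, crops included, and the job is handed in when it is done.

Besides the shell and the picture viewer there is one more tool, called after "Request:" by a JSON object that holds its "api" and its "payload". send_rows: Moves the arm, as the interface text tells. Its arguments: {"type":"object","properties":{"xyz":{"type":"array"},"dr":{"type":"array"},"jaw":{"type":"number"},"grip_force":{"type":"number"}},"required":["xyz","dr"]}

```bash
mkdir -p pics
python3 - <<'E'
from bench import *
import cv2,numpy as np
s=get_state(); print({k:np.round(v,3) for k,v in s.items()})
for n in ("top","side"):
    im=get_image(n); cv2.imwrite(f"pics/{n}0.png",im[:,:,::-1]); c=calibration(n); print(n,c)
    R=cv2.Rodrigues(np.array(c["rvec"]))[0]; print(-R.T@np.array(c["tvec"]))
print(calibration("wrist"))
E
```

```text
{'time': np.float64(0.0), 'joint_positions': array([ 1.317,  0.322, -0.07 ,  1.452,  0.023,  1.371, -0.057]), 'qd': array([ 0.001, -0.001, -0.001,  0.002,  0.002,  0.001,  0.002]), 'joint_torque': array([-0.0000e+00, -4.9128e+01, -4.0500e-01, -3.1253e+01, -6.4000e-02,
        4.4000e-02,  0.0000e+00]), 'position': array([ 0.172, -0.626,  0.238]), 'tool_rot': array([-3.112e+00, -4.190e-01,  1.000e-03]), 'ft_force': array([-0.093,  0.346, -0.009]), 'torque': array([ 0.01 , -0.043, -0.02 ]), 'grip_force': np.float64(0.0), 'grip_width': np.float64(1.005)}
top {'vfov': 45.960967994102376, 'cx': 321.2370067493796, 'cy': 198.36540904641257, 'rvec': array([ 2.11735554, -2.08641923,  0.2245577 ]), 'tvec': array([0.04636765, 0.56786846, 1.18745966])}
[0.2943208  0.04376519 1.28302177]
side {'vfov': 52.237285610856674, 'cx': 317.88024078030355, 'cy': 194.21474898727587, 'rvec': array([ 0.99249754, -2.23064373,  1.25887079]), 'tvec': array([0.40483446, 0.29250786, 0.94394482])}
[-0.20974293  0.74327384  0.73758763]
{'vfov': 71.13795930563796, 'cx': 313.49390709547805, 'cy': 199.40901260896132, 'hand_eye': array([[ 1.13990242e-03, -9.62618990e-01, -2.70856753e-01,
         7.47083201e-02],
       [ 9.99999107e-01,  1.28612744e-03, -3.62366082e-04,
        -6.08785738e-04],
       [ 6.97176774e-04, -2.70856098e-01,  9.62619597e-01,
        -1.45421783e-01],
       [ 0.00000000e+00,  0.00000000e+00,  0.00000000e+00,
         1.00000000e+00]])}
```

View pics/top0.png

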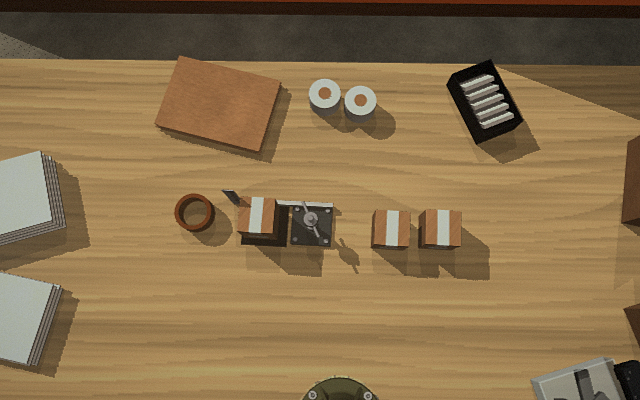

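View pics/side0.png

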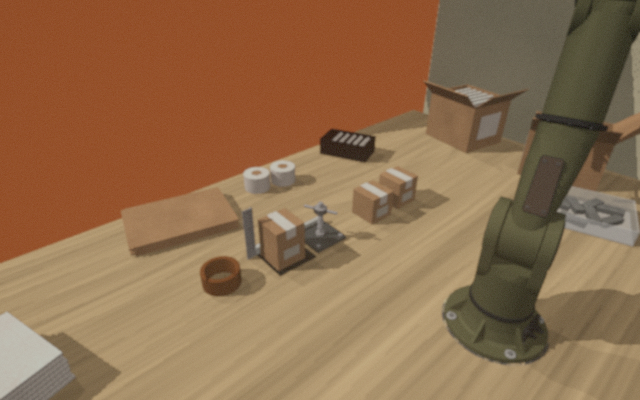

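The top view shows the rod at about (310,219), the gauge carton at (258,217) and the other cartons at (391,229) and (440,229). The spin bar runs roughly from (305,207) to (320,236). Next I'll zoom in and work out positions.

```bash
cat > h.py <<'E'
from bench import *
import cv2,numpy as np
from scipy.spatial.transform import Rotation as Ro
def cam(n,s=None):
    c=calibration(n); f=200/np.tan(np.radians(c["vfov"]/2))
    K=np.array([[f,0,c["cx"]],[0,f,c["cy"]],[0,0,1]])
    if n!="wrist":
        R=cv2.Rodrigues(np.array(c["rvec"]))[0]; return K,R.T,-R.T@np.array(c["tvec"])
    Rt=Ro.from_rotvec(s["tool_rot"]).as_matrix(); H=c["hand_eye"]
    return K,Rt@H[:3,:3],Rt@H[:3,3]+s["position"]
def ray(C,uv,z):
    K,R,o=C; d=R@np.linalg.inv(K)@[uv[0],uv[1],1]; return o+d*(z-o[2])/d[2]
def proj(C,p):
    K,R,o=C; q=K@R.T@(np.array(p)-o); return q[:2]/q[2]
E
python3 - <<'E'
from h import *
T=cam("top"); S=cam("side")
print("rod",ray(T,(310.5,218.5),.115))
for uv in [(239,199),(276,197),(239,235),(275,238)]: print(uv,ray(T,uv,.12).round(4),ray(T,uv,.097).round(4))
p0=ray(T,(276,197),.12)
a=cv2.imread("pics/top0.png")[170:270,220:360]; b=cv2.imread("pics/side0.png")[140:290,230:430]
a=cv2.resize(a,(770,550),interpolation=cv2.INTER_CUBIC); cv2.imwrite("pics/topc.png",a)
cv2.imwrite("pics/sidec.png",cv2.resize(b,(800,600),interpolation=cv2.INTER_CUBIC))
E
```

```text
rod [0.5032212  0.08044959 0.115     ]
(239, 199) [0.5498 0.2621 0.12  ] [0.5548 0.2664 0.097 ]
(276, 197) [0.5563 0.1687 0.12  ] [0.5615 0.1712 0.097 ]
(239, 235) [0.4581 0.2572 0.12  ] [0.4614 0.2614 0.097 ]
(275, 238) [0.452  0.1674 0.12  ] [0.4551 0.1698 0.097 ]
```

View pics/topc.png

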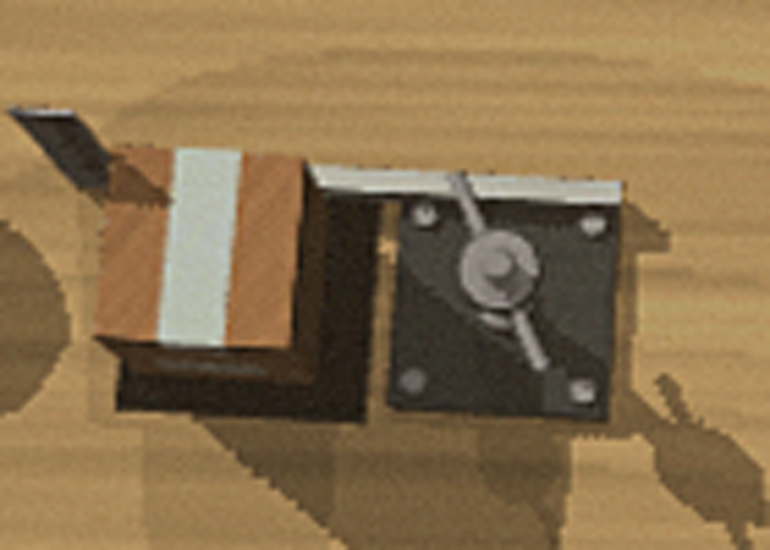

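View pics/sidec.png

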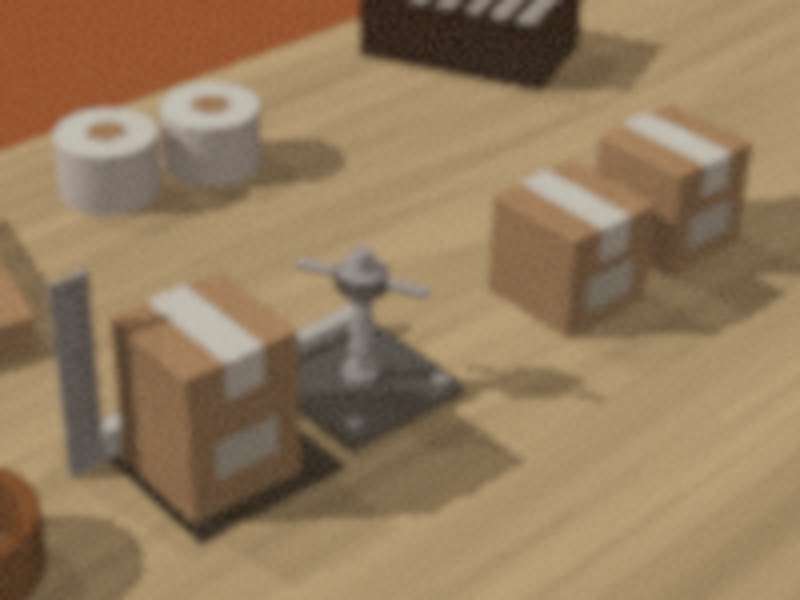

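The gauge carton is clearly the tall one (120 mm). Its front face is taller than it is wide, while the two others look like cubes. The rod is near (0.503, 0.080) and the bar is about 25° from world x. So the target is the collar top at 120 mm, which means turning it anticlockwise. I'll go via a waypoint at about (0.45, -0.33).

Request:
{"api": "send_rows", "payload": {"xyz": [[35,-21,0],[70,-42,0],[105,-63,0],[140,-85,0],[174,-107,0],[209,-129,0],[244,-150,0],[278,-171,0],[312,-192,0],[346,-214,0]], "dr": [[0,0,0],[0,0,0],[0,0,0],[0,0,0],[0,0,0],[0,0,0],[0,0,0],[0,0,0],[0,0,0],[0,0,0]]}}

```text
time: 0.93
position: [0.4498, -0.3273, 0.2393]
tool_rot: [3.113, 0.419, -0.001]
ft_force: [0.3, -0.8, -0.3]
grip_width: 0.997
grip_force: 0.0
```

Request:
{"api": "send_rows", "payload": {"xyz": [[16,-39,0],[32,-77,0],[48,-115,0],[64,-153,0],[80,-191,0],[96,-230,0],[112,-268,0],[128,-306,0],[144,-344,0],[159,-382,0]], "dr": [[0,0,0],[0,0,0],[0,0,0],[0,0,0],[0,0,0],[0,0,0],[0,0,0],[0,0,0],[0,0,0],[0,0,0]]}}

```text
time: 1.77
position: [0.5009, 0.0834, 0.2395]
tool_rot: [3.113, 0.419, 0.0]
ft_force: [-0.0, -0.6, -0.0]
grip_width: 0.999
grip_force: 0.0
```

Request:
{"api": "send_rows", "payload": {"xyz": [[0,0,0],[0,0,0],[0,0,0],[0,0,0],[0,0,0],[0,0,0],[0,0,0],[0,0,0],[0,0,0],[0,0,0]], "dr": [[0,0,0],[0,0,0],[0,0,0],[0,0,0],[0,0,0],[0,0,0],[0,0,0],[0,0,0],[0,0,0],[0,0,0]]}}

```text
time: 2.6
position: [0.5013, 0.0814, 0.2396]
tool_rot: [3.113, 0.419, 0.0]
ft_force: [-0.2, -0.0, -0.6]
grip_width: 1.003
grip_force: 0.0
```

Run:
```python
from h import *
import bench; print([k for k in dir(bench) if k[0]!='_'], getattr(bench,"nose_length",None))
s=get_state(); im=get_image("wrist"); cv2.imwrite("pics/w1.png",im[:,:,::-1])
print({k:np.round(s[k],4) for k in ("time","joint_positions","position","tool_rot","ft_force")})
W=cam("wrist",s); print(proj(W,(.503,.080,.122)),proj(W,(.503,.080,.107)))
```

```text
['MotionError', 'calibration', 'close_job', 'get_image', 'get_state', 'nose_length'] 0.017
{'time': np.float64(2.6), 'joint_positions': array([ 0.4926,  0.055 , -0.7236,  1.7757,  0.0377,  1.3248, -1.5427]), 'position': array([0.5013, 0.0814, 0.2396]), 'tool_rot': array([3.1134e+00, 4.1900e-01, 1.0000e-04]), 'ft_force': array([-0.1539, -0.0287, -0.5507])}
[316.04521262 198.82688231] [315.92502796 194.90391195]
```

View pics/w1.png

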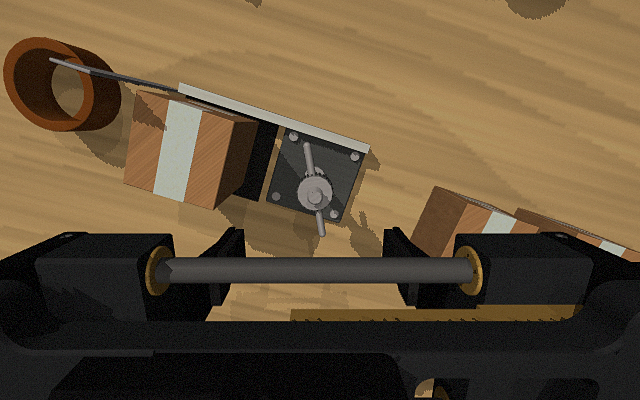

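The rod top is at (316,198) and the collar at (315,189), within about 2 mm of the prediction. The bar runs from (307,145) to (322,235). Next I'll feel for the collar's top with the jaws straddling the rod.

Request:
{"api": "send_rows", "payload": {"xyz": [[1,2,15],[1,2,35],[1,2,60],[1,2,85],[1,2,100],[1,2,106],[1,2,109],[1,2,109],[1,2,109],[1,2,109]], "dr": [[0,0,0],[0,0,0],[0,0,0],[0,0,0],[0,0,0],[0,0,0],[0,0,0],[0,0,0],[0,0,0],[0,0,0]], "jaw": 24, "grip_force": 20}}

```text
time: 3.48
position: [0.5037, 0.08, 0.1318]
tool_rot: [3.113, 0.419, 0.003]
ft_force: [-0.5, -0.1, -0.4]
grip_width: 0.335
grip_force: 0.0
```

Request:
{"api": "send_rows", "payload": {"xyz": [[0,0,0.4],[0,0,0.8],[0,0,1.2],[0,0,1.6],[0,0,2],[0,0,2.3],[0,0,2.6],[0,0,3],[0,0,3],[0,0,3]], "dr": [[0,0,0],[0,0,0],[0,0,0],[0,0,0],[0,0,0],[0,0,0],[0,0,0],[0,0,0],[0,0,0],[0,0,0]]}}

```text
time: 4.32
position: [0.5027, 0.0799, 0.1275]
tool_rot: [3.113, 0.419, -0.0]
ft_force: [0.8, -0.3, 0.7]
grip_width: 0.278
grip_force: 0.0
```

Request:
{"api": "send_rows", "payload": {"xyz": [[0,0,0.2],[0,0,0.4],[0,0,0.6],[0,0,0.8],[0,0,1],[0,0,1.2],[0,0,1.5],[0,0,1.5],[0,0,1.5],[0,0,1.5]], "dr": [[0,0,0],[0,0,0],[0,0,0],[0,0,0],[0,0,0],[0,0,0],[0,0,0],[0,0,0],[0,0,0],[0,0,0]]}}

```text
time: 5.15
position: [0.5028, 0.0799, 0.126]
tool_rot: [3.113, 0.419, 0.0]
ft_force: [-0.7, 0.1, -1.1]
grip_width: 0.277
grip_force: 0.0
```

Request:
{"api": "send_rows", "payload": {"xyz": [[0,0,0.2],[0,0,0.4],[0,0,0.6],[0,0,0.8],[0,0,1],[0,0,1.2],[0,0,1.5],[0,0,1.5],[0,0,1.5],[0,0,1.5]], "dr": [[0,0,0],[0,0,0],[0,0,0],[0,0,0],[0,0,0],[0,0,0],[0,0,0],[0,0,0],[0,0,0],[0,0,0]]}}

```text
time: 5.98
position: [0.5028, 0.0799, 0.125]
tool_rot: [3.113, 0.419, 0.0]
ft_force: [-1.8, -0.5, 5.1]
grip_width: 0.276
grip_force: 2.6
```

The collar top is at 125.0 − 17 = 108.0 mm, inside the expected range. It needs to rise 12 mm, which is 1.2 turns or 7.54 rad. Next: lift, open and grip the collar.

Request:
{"api": "send_rows", "payload": {"xyz": [[0,0,-4],[0,0,-8],[0,0,-10],[0,0,-10],[0,0,-10],[0,0,-10],[0,0,-10],[0,0,-10],[0,0,-10],[0,0,-10]], "dr": [[0,0,0],[0,0,0],[0,0,0],[0,0,0],[0,0,0],[0,0,0],[0,0,0],[0,0,0],[0,0,0],[0,0,0]]}}

```text
time: 6.82
position: [0.5027, 0.0799, 0.1344]
tool_rot: [3.113, 0.42, -0.0]
ft_force: [0.0, 0.2, 0.9]
grip_width: 0.276
grip_force: 0.0
```

Request:
{"api": "send_rows", "payload": {"xyz": [[0,0,0],[0,0,0],[0,0,0],[0,0,0],[0,0,0],[0,0,0],[0,0,0],[0,0,8],[0,0,20],[0,0,26]], "dr": [[0,0,0],[0,0,0],[0,0,0],[0,0,0],[0,0,0],[0,0,0],[0,0,0],[0,0,0],[0,0,0],[0,0,0]], "jaw": 56}}

```text
time: 7.65
position: [0.5017, 0.0796, 0.1066]
tool_rot: [-3.113, -0.419, 0.003]
ft_force: [-0.1, 0.1, 0.6]
grip_width: 0.64
grip_force: 0.0
```

Request:
{"api": "send_rows", "payload": {"xyz": [[0,0,4],[0,0,8],[0,0,9],[0,0,9],[0,0,9],[0,0,9],[0,0,9],[0,0,9],[0,0,9],[0,0,9]], "dr": [[0,0,0],[0,0,0],[0,0,0],[0,0,0],[0,0,0],[0,0,0],[0,0,0],[0,0,0],[0,0,0],[0,0,0]]}}

```text
time: 8.48
position: [0.5028, 0.0798, 0.0997]
tool_rot: [3.113, 0.419, 0.0]
ft_force: [0.5, 0.9, 0.1]
grip_width: 0.643
grip_force: 0.0
```

Request:
{"api": "send_rows", "payload": {"xyz": [[0,0,0],[0,0,0],[0,0,0],[0,0,0],[0,0,0],[0,0,0],[0,0,0],[0,0,0],[0,0,0],[0,0,0]], "dr": [[0,0,0],[0,0,0],[0,0,0],[0,0,0],[0,0,0],[0,0,0],[0,0,0],[0,0,0],[0,0,0],[0,0,0]], "jaw": 20, "grip_force": 25}}

```text
time: 9.32
position: [0.5026, 0.0805, 0.0995]
tool_rot: [-3.113, -0.42, 0.0]
ft_force: [-1.7, 4.3, 0.2]
grip_width: 0.415
grip_force: 25.0
```

Request:
{"api": "send_rows", "payload": {"xyz": [[0,-1,-0.2],[0,-1,-0.4],[0,-1,-0.6],[0,-1,-0.8],[0,-1,-1.0],[0,-1,-1.1],[0,-1,-1.3],[0,-1,-1.5],[0,-1,-1.7],[0,-1,-1.9]], "dr": [[0,0,-0.12],[0,0,-0.24],[0,0,-0.36],[0,0,-0.48],[0,0,-0.6],[0,0,-0.72],[0,0,-0.84],[0,0,-0.96],[0,0,-1.08],[0,0,-1.2]]}}

```text
time: 10.15
position: [0.504, 0.0794, 0.1016]
tool_rot: [2.326, 2.108, 0.002]
ft_force: [4.1, 0.4, -2.8]
grip_width: 0.415
grip_force: 25.0
```

Run:
```python
from h import *
s=get_state(); im=get_image("top"); cv2.imwrite("pics/w2.png",cv2.resize(im[150:290,200:400,::-1],(800,560)))
print({k:np.round(s[k],4) for k in ("time","joint_positions","position","tool_rot","ft_force","torque")})
print(Ro.from_rotvec(s["tool_rot"]).as_matrix()[:,0])
```

```text
{'time': np.float64(10.15), 'joint_positions': array([ 0.5901,  0.2369, -0.8768,  1.9337,  0.2104,  1.0616, -0.4744]), 'position': array([0.504 , 0.0794, 0.1016]), 'tool_rot': array([2.3258e+00, 2.1076e+00, 2.2000e-03]), 'ft_force': array([ 4.1095,  0.4243, -2.8328]), 'torque': array([ 0.0482, -0.7529, -0.0557])}
[ 9.82092632e-02  9.95165336e-01 -9.46207180e-04]
```

Request:
{"api": "send_rows", "payload": {"xyz": [[0,0.8,-0.2],[0,0.8,-0.4],[0,0.8,-0.6],[0,0.8,-0.8],[0,0.8,-1.0],[0,0.8,-1.1],[0,0.8,-1.3],[0,0.8,-1.5],[0,0.8,-1.7],[0,0.8,-1.9]], "dr": [[0,0,-0.12],[0,0,-0.24],[0,0,-0.36],[0,0,-0.48],[0,0,-0.6],[0,0,-0.72],[0,0,-0.84],[0,0,-0.96],[0,0,-1.08],[0,0,-1.2]]}}

```text
time: 11.03
position: [0.5056, 0.0803, 0.1036]
tool_rot: [0.733, 3.05, 0.003]
ft_force: [5.7, 1.7, -6.4]
grip_width: 0.416
grip_force: 25.0
```

Request:
{"api": "send_rows", "payload": {"xyz": [[0,0,-0.2],[0,0,-0.4],[0,0,-0.6],[0,0,-0.8],[0,0,-1.0],[0,0,-1.1],[0,0,-1.3],[0,0,-1.5],[0,0,-1.7],[0,0,-1.9]], "dr": [[0,0,-0.12],[0,0,-0.24],[0,0,-0.36],[0,0,-0.48],[0,0,-0.6],[0,0,-0.72],[0,0,-0.84],[0,0,-0.96],[0,0,-1.08],[0,0,-1.2]]}}

```text
time: 11.87
position: [0.5053, 0.0821, 0.1055]
tool_rot: [-1.118, 2.93, 0.003]
ft_force: [4.7, 4.4, -5.6]
grip_width: 0.411
grip_force: 25.0
```

Request:
{"api": "send_rows", "payload": {"xyz": [[0,0,-0.2],[0,0,-0.4],[0,0,-0.4],[0,0,-0.4],[0,0,-0.4],[0,0,-0.4],[0,0,-0.4],[0,0,-0.4],[0,0,-0.4],[0,0,-0.4]], "dr": [[0,0,-0.12],[0,0,-0.24],[0,0,-0.24],[0,0,-0.24],[0,0,-0.24],[0,0,-0.24],[0,0,-0.24],[0,0,-0.24],[0,0,-0.24],[0,0,-0.24]]}}

```text
time: 12.7
position: [0.505, 0.0823, 0.1058]
tool_rot: [-1.454, 2.779, 0.002]
ft_force: [4.5, 6.7, -4.7]
grip_width: 0.414
grip_force: 25.0
```

Run:
```python
from h import *
s=get_state()
print({k:np.round(s[k],4) for k in ("time","joint_positions","position","tool_rot","ft_force","torque")})
x=Ro.from_rotvec(s["tool_rot"]).as_matrix()[:,0]; print(np.arctan2(x[1],x[0]))
```

```text
{'time': np.float64(12.7), 'joint_positions': array([ 0.9225,  0.4536, -1.3332,  1.921 ,  0.4841,  1.1479,  1.9398]), 'position': array([0.505 , 0.0823, 0.1058]), 'tool_rot': array([-1.4540e+00,  2.7787e+00,  1.7000e-03]), 'ft_force': array([ 4.4759,  6.6742, -4.7399]), 'torque': array([ 1.4593, -1.1137,  0.0862])}
-2.177411239115337
```

Request:
{"api": "send_rows", "payload": {"xyz": [[0,0,0],[0,0,0],[0,0,0],[0,0,0],[0,0,0],[0,0,-6],[0,0,-15],[0,0,-25],[0,0,-30],[0,0,-30]], "dr": [[0,0,0],[0,0,0],[0,0,0],[0,0,0],[0,0,0],[0,0,0],[0,0,0],[0,0,0],[0,0,0],[0,0,0]], "jaw": 56}}

```text
time: 13.53
position: [0.5045, 0.0809, 0.1375]
tool_rot: [-1.458, 2.78, -0.004]
ft_force: [0.9, -0.2, 0.4]
grip_width: 0.64
grip_force: 0.0
```

Request:
{"api": "send_rows", "payload": {"xyz": [[0,0,0],[0,0,0],[0,0,0],[0,0,0],[0,0,0],[0,0,0],[0,0,0],[0,0,0],[0,0,0],[0,0,0]], "dr": [[0,0,0.12],[0,0,0.24],[0,0,0.36],[0,0,0.48],[0,0,0.6],[0,0,0.72],[0,0,0.84],[0,0,0.96],[0,0,1.08],[0,0,1.2]]}}

```text
time: 14.37
position: [0.5032, 0.0807, 0.1357]
tool_rot: [0.376, 3.119, -0.001]
ft_force: [0.4, -0.6, 0.7]
grip_width: 0.644
grip_force: 0.0
```

Request:
{"api": "send_rows", "payload": {"xyz": [[0,0,0],[0,0,0],[0,0,0],[0,0,0],[0,0,0],[0,0,0],[0,0,0],[0,0,0],[0,0,0],[0,0,0]], "dr": [[0,0,0.12],[0,0,0.24],[0,0,0.36],[0,0,0.48],[0,0,0.6],[0,0,0.72],[0,0,0.84],[0,0,0.96],[0,0,1.08],[0,0,1.2]]}}

```text
time: 15.2
position: [0.5032, 0.0807, 0.1357]
tool_rot: [2.071, 2.362, -0.0]
ft_force: [-1.2, 0.0, -1.0]
grip_width: 0.647
grip_force: 0.0
```

Request:
{"api": "send_rows", "payload": {"xyz": [[0,0,0],[0,0,0],[0,0,0],[0,0,0],[0,0,0],[0,0,0],[0,0,0],[0,0,0],[0,0,0],[0,0,0]], "dr": [[0,0,0.12],[0,0,0.24],[0,0,0.36],[0,0,0.48],[0,0,0.6],[0,0,0.72],[0,0,0.84],[0,0,0.96],[0,0,1.08],[0,0,1.09]]}}

```text
time: 16.03
position: [0.5032, 0.0807, 0.1357]
tool_rot: [2.994, 0.95, 0.0]
ft_force: [-0.0, -0.1, 0.3]
grip_width: 0.644
grip_force: 0.0
```

Run:
```python
from h import *
s=get_state(); im=get_image("wrist"); cv2.imwrite("pics/w3.png",im[:,:,::-1])
print({k:np.round(s[k],4) for k in ("time","joint_positions","position","tool_rot","ft_force","torque")})
x=Ro.from_rotvec(s["tool_rot"]).as_matrix()[:,0]; print(np.arctan2(x[1],x[0]))
W=cam("wrist",s); print(proj(W,(.503,.080,.122)),proj(W,(.503,.080,.114)))
```

```text
{'time': np.float64(16.0333), 'joint_positions': array([ 0.5135,  0.1684, -0.779 ,  1.9013,  0.1314,  1.1232, -1.2717]), 'position': array([0.5032, 0.0807, 0.1357]), 'tool_rot': array([2.994 , 0.9501, 0.    ]), 'ft_force': array([-2.000e-04, -1.305e-01,  3.298e-01]), 'torque': array([ 0.0102, -0.0153,  0.053 ])}
0.614577731052497
[314.79281119 247.08199399] [314.74421786 241.71643584]
```

View pics/w3.png

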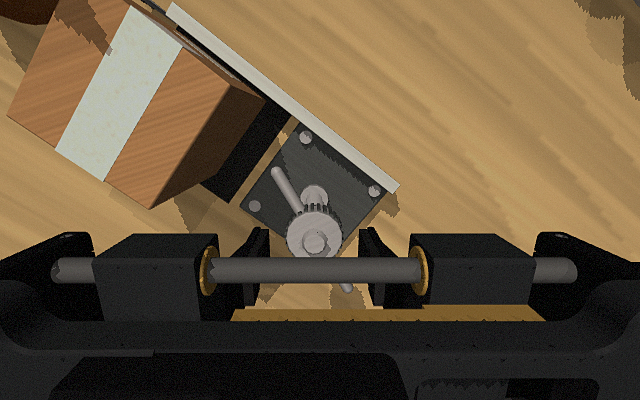

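The bar runs from (278,172) to (348,290), and the fingers clear it on both sides. The rod is about 1.5 mm further along tool +x than assumed, so I'll correct for that and regrip.

Request:
{"api": "send_rows", "payload": {"xyz": [[0.7,0,0],[1.5,0,5],[1.5,0,12],[1.5,0,20],[1.5,0,26],[1.5,0,30],[1.5,0,30],[1.5,0,30],[1.5,0,30],[1.5,0,30]], "dr": [[0,0,0],[0,0,0],[0,0,0],[0,0,0],[0,0,0],[0,0,0],[0,0,0],[0,0,0],[0,0,0],[0,0,0]]}}

```text
time: 16.92
position: [0.5048, 0.0817, 0.106]
tool_rot: [2.993, 0.955, 0.001]
ft_force: [0.2, 0.3, -0.7]
grip_width: 0.643
grip_force: 0.0
```

Request:
{"api": "send_rows", "payload": {"xyz": [[0,0,0],[0,0,0],[0,0,0],[0,0,0],[0,0,0],[0,0,0],[0,0,0],[0,0,0],[0,0,0],[0,0,0]], "dr": [[0,0,0],[0,0,0],[0,0,0],[0,0,0],[0,0,0],[0,0,0],[0,0,0],[0,0,0],[0,0,0],[0,0,0]], "jaw": 20, "grip_force": 25}}

```text
time: 17.75
position: [0.5047, 0.0814, 0.1057]
tool_rot: [2.993, 0.955, 0.0]
ft_force: [0.5, -0.6, 0.7]
grip_width: 0.416
grip_force: 25.0
```

Request:
{"api": "send_rows", "payload": {"xyz": [[0,0,-0.2],[0,0,-0.4],[0,0,-0.6],[0,0,-0.8],[0,0,-1.0],[0,0,-1.1],[0,0,-1.3],[0,0,-1.5],[0,0,-1.7],[0,0,-1.9]], "dr": [[0,0,-0.12],[0,0,-0.24],[0,0,-0.36],[0,0,-0.48],[0,0,-0.6],[0,0,-0.72],[0,0,-0.84],[0,0,-0.96],[0,0,-1.08],[0,0,-1.2]]}}

```text
time: 18.58
position: [0.5041, 0.0817, 0.1076]
tool_rot: [-1.923, -2.483, 0.001]
ft_force: [-1.1, -0.4, 2.3]
grip_width: 0.417
grip_force: 25.0
```

Request:
{"api": "send_rows", "payload": {"xyz": [[0,0,-0.2],[0,0,-0.4],[0,0,-0.6],[0,0,-0.8],[0,0,-1.0],[0,0,-1.1],[0,0,-1.3],[0,0,-1.5],[0,0,-1.7],[0,0,-1.9]], "dr": [[0,0,-0.12],[0,0,-0.24],[0,0,-0.36],[0,0,-0.48],[0,0,-0.6],[0,0,-0.72],[0,0,-0.84],[0,0,-0.96],[0,0,-1.08],[0,0,-1.2]]}}

```text
time: 19.42
position: [0.5036, 0.0812, 0.1095]
tool_rot: [-0.186, -3.134, 0.002]
ft_force: [-2.1, -0.9, 4.0]
grip_width: 0.418
grip_force: 25.0
```

Run:
```python
from h import *
s=get_state()
print({k:np.round(s[k],4) for k in ("time","joint_positions","position","tool_rot","ft_force","torque")})
x=Ro.from_rotvec(s["tool_rot"]).as_matrix()[:,0]; print(np.arctan2(x[1],x[0]))
```

```text
{'time': np.float64(19.4167), 'joint_positions': array([ 0.8154,  0.3332, -1.1631,  1.9172,  0.3416,  1.1145,  0.9695]), 'position': array([0.5036, 0.0812, 0.1095]), 'tool_rot': array([-1.8570e-01, -3.1341e+00,  2.1000e-03]), 'ft_force': array([-2.1014, -0.9421,  3.9926]), 'torque': array([-0.3099,  0.5197, -0.1204])}
3.023239105023703
```

Request:
{"api": "send_rows", "payload": {"xyz": [[0,0,-0.2],[0,0,-0.4],[0,0,-0.6],[0,0,-0.8],[0,0,-1.0],[0,0,-1.1],[0,0,-1.3],[0,0,-1.5],[0,0,-1.7],[0,0,-1.9]], "dr": [[0,0,-0.12],[0,0,-0.24],[0,0,-0.36],[0,0,-0.48],[0,0,-0.6],[0,0,-0.72],[0,0,-0.84],[0,0,-0.96],[0,0,-1.08],[0,0,-1.2]]}}

```text
time: 20.25
position: [0.5039, 0.0806, 0.1114]
tool_rot: [1.615, -2.691, 0.001]
ft_force: [-1.7, -2.5, 4.7]
grip_width: 0.414
grip_force: 25.0
```

Request:
{"api": "send_rows", "payload": {"xyz": [[0,0,-0.1],[0,0,-0.2],[0,0,-0.2],[0,0,-0.2],[0,0,-0.2],[0,0,-0.2],[0,0,-0.2],[0,0,-0.2],[0,0,-0.2],[0,0,-0.2]], "dr": [[0,0,-0.05],[0,0,-0.1],[0,0,-0.1],[0,0,-0.1],[0,0,-0.1],[0,0,-0.1],[0,0,-0.1],[0,0,-0.1],[0,0,-0.1],[0,0,-0.1]]}}

```text
time: 21.08
position: [0.504, 0.0806, 0.1115]
tool_rot: [1.739, -2.613, 0.002]
ft_force: [-3.3, -4.4, 6.4]
grip_width: 0.415
grip_force: 25.0
```

Request:
{"api": "send_rows", "payload": {"xyz": [[0,0,0],[0,0,0],[0,0,0],[0,0,0],[0,0,0],[0,0,-6],[0,0,-15],[0,0,-25],[0,0,-32],[0,0,-32]], "dr": [[0,0,0],[0,0,0],[0,0,0],[0,0,0],[0,0,0],[0,0,0],[0,0,0],[0,0,0],[0,0,0],[0,0,0]], "jaw": 56}}

```text
time: 21.92
position: [0.5058, 0.082, 0.1456]
tool_rot: [-1.741, 2.612, -0.004]
ft_force: [0.2, 0.3, 0.2]
grip_width: 0.642
grip_force: 0.0
```

Request:
{"api": "send_rows", "payload": {"xyz": [[0,0,0],[0,0,0],[0,0,0],[0,0,0],[0,0,0],[0,0,0],[0,0,0],[0,0,0],[0,0,0],[0,0,0]], "dr": [[0,0,0],[0,0,0],[0,0,0],[0,0,0],[0,0,0],[0,0,0],[0,0,0],[0,0,0],[0,0,0],[0,0,0]], "jaw": 24}}

```text
time: 22.75
position: [0.5045, 0.0816, 0.1435]
tool_rot: [1.743, -2.614, 0.0]
ft_force: [0.5, 0.4, 0.1]
grip_width: 0.278
grip_force: 0.0
```

Run:
```python
from h import *
s=get_state(); im=get_image("wrist"); cv2.imwrite("pics/w4.png",im[:,:,::-1])
print({k:np.round(s[k],4) for k in ("time","joint_positions","position","tool_rot","ft_force","torque")})
x=Ro.from_rotvec(s["tool_rot"]).as_matrix()[:,0]; print(np.arctan2(x[1],x[0]))
```

```text
{'time': np.float64(22.75), 'joint_positions': array([ 0.957 ,  0.384 , -1.3546,  1.8802,  0.4028,  1.2037,  2.214 ]), 'position': array([0.5045, 0.0816, 0.1435]), 'tool_rot': array([ 1.7429, -2.6137,  0.    ]), 'ft_force': array([0.4623, 0.4269, 0.0907]), 'torque': array([ 0.1343, -0.1019,  0.0405])}
-1.9653634959936443
```

View pics/w4.png

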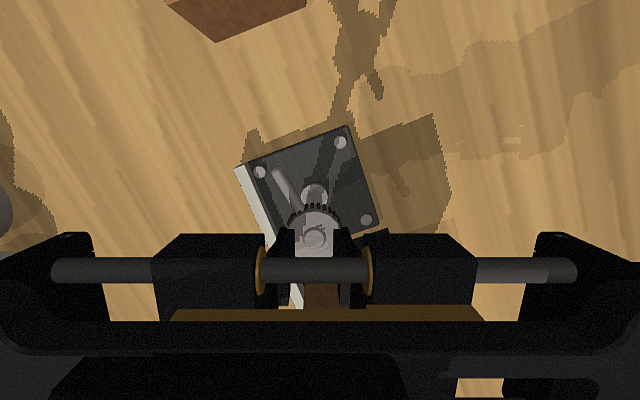

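The bar is still 30° off tool x, so the collar didn't slip while turning, and the gap between jaws and rod is centred. Next I'll check the height by touch; contact should come at TCP z = 0.137.

Request:
{"api": "send_rows", "payload": {"xyz": [[0,0,1.5],[0,0,3],[0,0,4.5],[0,0,5],[0,0,5.2],[0,0,5.4],[0,0,5.5],[0,0,5.5],[0,0,5.5],[0,0,5.5]], "dr": [[0,0,0],[0,0,0],[0,0,0],[0,0,0],[0,0,0],[0,0,0],[0,0,0],[0,0,0],[0,0,0],[0,0,0]]}}

```text
time: 23.63
position: [0.5045, 0.0816, 0.1381]
tool_rot: [1.743, -2.614, 0.0]
ft_force: [0.5, -0.0, -0.2]
grip_width: 0.272
grip_force: 0.0
```

Request:
{"api": "send_rows", "payload": {"xyz": [[0,0,0.2],[0,0,0.4],[0,0,0.6],[0,0,0.8],[0,0,1],[0,0,1.2],[0,0,1.5],[0,0,1.5],[0,0,1.5],[0,0,1.5]], "dr": [[0,0,0],[0,0,0],[0,0,0],[0,0,0],[0,0,0],[0,0,0],[0,0,0],[0,0,0],[0,0,0],[0,0,0]]}}

```text
time: 24.47
position: [0.5046, 0.0816, 0.1371]
tool_rot: [1.743, -2.614, 0.001]
ft_force: [-1.8, -0.4, 5.9]
grip_width: 0.279
grip_force: 2.9
```

Contact at 137.1 puts the collar top at 120.1 mm. I'll check for absolute bias by touching the rod top (122 mm) with the jaws closed.

Request:
{"api": "send_rows", "payload": {"xyz": [[0,0,-3],[0,0,-6],[0,0,-9],[0,0,-9],[0,0,-9],[0,0,-9],[0,0,-9],[0,0,-9],[0,0,-9],[0,0,-9]], "dr": [[0,0,0],[0,0,0],[0,0,0],[0,0,0],[0,0,0],[0,0,0],[0,0,0],[0,0,0],[0,0,0],[0,0,0]]}}

```text
time: 25.3
position: [0.5045, 0.0816, 0.1454]
tool_rot: [1.743, -2.614, -0.0]
ft_force: [0.1, 0.4, 0.1]
grip_width: 0.276
grip_force: 0.0
```

Request:
{"api": "send_rows", "payload": {"xyz": [[0,0,0],[0,0,0],[0,0,0],[0,0,0],[0,0,0],[0,0,2],[0,0,4],[0,0,5],[0,0,5],[0,0,5]], "dr": [[0,0,0],[0,0,0],[0,0,0],[0,0,0],[0,0,0],[0,0,0],[0,0,0],[0,0,0],[0,0,0],[0,0,0]], "jaw": 4}}

```text
time: 26.13
position: [0.5044, 0.0816, 0.1404]
tool_rot: [1.743, -2.613, -0.0]
ft_force: [0.5, -0.7, 0.5]
grip_width: 0.044
grip_force: 0.0
```

Request:
{"api": "send_rows", "payload": {"xyz": [[0,0,0.2],[0,0,0.4],[0,0,0.6],[0,0,0.8],[0,0,1],[0,0,1.2],[0,0,1.5],[0,0,1.5],[0,0,1.5],[0,0,1.5]], "dr": [[0,0,0],[0,0,0],[0,0,0],[0,0,0],[0,0,0],[0,0,0],[0,0,0],[0,0,0],[0,0,0],[0,0,0]]}}

```text
time: 26.97
position: [0.5045, 0.0816, 0.1394]
tool_rot: [1.743, -2.613, 0.0]
ft_force: [-2.0, -0.5, 4.9]
grip_width: 0.048
grip_force: 2.7
```

Relative to the rod top (139.4), the collar sits 2.3 mm lower, at about 119.7 mm. The absolute reading gives 120.1 mm, so it's level to within about 0.3 mm. I'll back off and check the scene.

Request:
{"api": "send_rows", "payload": {"xyz": [[0,0,-5],[0,0,-15],[0,0,-30],[0,0,-50],[0,0,-70],[0,0,-85],[0,0,-90],[0,0,-90],[0,0,-90],[0,0,-90]], "dr": [[0,0,0],[0,0,0],[0,0,0],[0,0,0],[0,0,0],[0,0,0],[0,0,0],[0,0,0],[0,0,0],[0,0,0]]}}

```text
time: 27.8
position: [0.5039, 0.0813, 0.2281]
tool_rot: [1.742, -2.613, -0.001]
ft_force: [-0.5, 0.2, -1.2]
grip_width: 0.044
grip_force: 0.0
```

Run:
```python
from h import *
s=get_state(); b=get_image("side")[140:290,230:430,::-1]
a=cv2.imread("pics/side0.png")[140:290,230:430]
cv2.imwrite("pics/s5.png",cv2.resize(np.vstack([a,b]),(800,600) if 0 else (400,600),interpolation=cv2.INTER_CUBIC))
print(s["time"],s["position"],s["ft_force"])
```

```text
27.8 [0.50390559 0.08134309 0.22807885] [-0.45657061  0.17452411 -1.2411553 ]
```

View pics/s5.png

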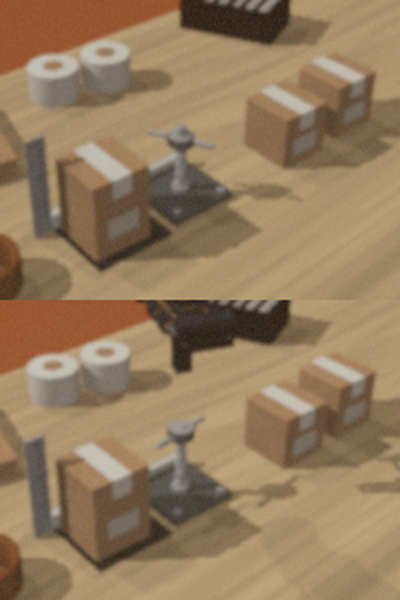

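The cartons and tape roll haven't moved, the collar has been raised to just below the rod's top, and the gripper is clear.

```bash
python3 -c "
from bench import *
print(close_job())"
```

```text
the job is handed in; nothing more can be done
None
```

The gauge is set to the tall carton (120 mm): by touch the collar top measures 119.7 to 120.1 mm, it has been let go, the cartons and tape roll look unmoved, and the job was handed in at about 28 s.

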